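Tip a carton onto its back and slide it up to the label reader

ROBOT

A 7-joint arm with a two-finger parallel gripper is mounted at the origin on a cart in front of the work surface, level with it; the furniture and walls round the work are solid. World frame = base frame: x ahead of the robot, y to its left, z up, the work surface at z = 0. Lengths are in m, angles in rad, forces in N, time in s.
With the tool pointing down it reaches from about 0.4 to 0.875 m from the base axis. Payload 19.3 kg.
Tool frame: the origin (TCP) lies midway between the tips of the shut fingers; the grasp point (between the pads) lies 19 mm behind it; z points along the fingers, y is the line along which they close (so a half turn about z gives the same grasp; the last joint's range is limited). The gripper opens to 85 mm and grips with 20 to 120 N. Pads are 22 mm wide; open, the fingers measure 114 mm over their backs; the gripper's body (76 mm by 85 mm) begins 54 mm behind the grasp point. The pads swing forward as they close: fully open they stand 13 mm farther back than shut.
Start: joints at [-1.19, 0.521, -0.036, 1.599, 0.021, 1.021, -0.113], TCP at [0.272, 0.563, 0.231] pointing down, gripper open.
Joint ranges: [-2.91, 2.91], [-0.3, 2.13], [-1.5, 1.42], [0.17, 2.43], [-1.26, 4.41], [0.16, 1.93], [-2.52, 2.52]. Speed limits (rad/s): [1.89, 1.89, 2.39, 2.39, 3.01, 3.01, 3.01].

INTERFACE

Orientations are given as [roll, pitch, yaw] about the fixed x, y, z axes, in that order (R = Rz(yaw) Ry(pitch) Rx(roll)).
In Python, from workcell import telemetry, grab_frame, calibration, bot, outline_of, landmark_of gives the robot as it stands. The module is installed in compiled form; this text tells all that it offers.
- The arm moves only by the shell command python3 -m inch 'ROWS' [FORCE]. ROWS is JSON, a list of rows, each a list of 7 numbers: the shift along the tool's x, y, z in m, then the turn, a rotation vector about the tool's x, y, z in rad, then the closure, from 0 (fully open) to 1 (shut). A call has 1 to 5 rows; each row shifts and turns the commanded pose from where the row before left it, along the tool's axes as they then stand; what a row does not reach is not made up. A row lasts 1/10 s, in which the tool goes at most 50 mm and 8.59 degrees, less where a joint would pass 70% of its speed; a pose out of reach is approached as far as the arm can. A call is refused whole if a number of a shift passes 0.05 or a number of a turn 0.15, either way. A call with a gripper value outside its range is refused whole. The fingers move at their own pace and stop on an object; FORCE is the grip in N (left out, the last holds). Time passes only in rows, so rows that do not move let the fingers close. It gives the time, the measured TCP pose, the force, the opening and the grip force at its end, in the units of the state.
- telemetry.observe(): the state, without advancing time (a new reading comes with each control period).
- grab_frame(name): name is "side" or "top"; returns the picture (480x640x3 uint8, red, green, blue); there is no depth.
- calibration(name): a dict with "fovy" (degrees; the focal length in pixels is half the picture's height over the tangent of half this angle, whatever the lens; pixels are square), "cx", "cy" (the principal point, pixels), "pose" (4x4, takes a point from camera to world coordinates). Camera axes: x right, y down, z forward; pixel columns grow to the right and rows downward; lengths in m; the calibration is good to about 2 mm. A picture is of the moment at which its call begins. calibration takes no time and is no camera call.
- bot.job_done(): hands the job in; it is judged then, once.
Trained networks look in the newest picture that a camera, given by its name, has taken for a name from the list of things; names that differ only in an ending like _2 or _b are one class to them, and where a whole thing is asked for, a point or a joint stands for the part that bears it (a point fixed in the world has none). Each returns a list of dicts, best first, with "score" (0 to 1); they miss things now and then, are a little off and sometimes report something else, mostly with a low value. They report only what shows in the picture. A call takes as long as a camera call. They do not tell look-alikes from the thing itself.
- outline_of(label, camera): "region" (480x640 bool, what is visible of it) and "rect" ([left, top, right, bottom] in pixels, round what is visible of it).
- landmark_of(label, camera): "xy" ([column, row] in pixels: a listed point, or the origin of a listed thing).
The state is a dict: "clock": time; "qpos": joint angles; "qd": joint speeds; "joint_efforts": joint torques, N m; "position": TCP position; "tool_rot": TCP orientation; "force": force on the tool from outside, world axes, zero at the start; "moment": the same for the moment, N m; "grip_width": finger opening in m; "finger_force": force on a finger pad.
Only numpy, scipy, OpenCV 4.12 (cv2) and the standard library are available. Lean on these libraries where they do the work, as an engineer would, in place of code of your own. Each camera call takes 0.05 s, during which the arm holds its last target. There are 200 camera calls.

TASK

The tall strip carton stands upright in front of the small bench label reader. Push it over towards the reader, so that it lies flat on its broad side with its top end pointing at the reader, then slide it along the bench until that end sits flush and square against the reader's bumper bar, centred on it. Only push: do not grip or lift the carton, keep it down on the bench, and leave the other loose things where they stand and upright.

Things in the scene. Friction and masses are not known exactly. Their poses are not given: they have to be found in the camera images.
- strip_carton: strip carton: closed white and blue box, tallest carton, 51 deep (x), 86 wide (y), 95.5 mm high (z), 0.1-0.17 kg, loose. Starts upright, +x broad face to the reader, up to 0.15 rad off square. Origin: centre of its underside. Pushed near the top of its -x face it tips (does not slide) about its lower +x edge and falls by itself beyond 30 degrees; its z then points at the reader, its x down.
- carton_center (a point): the middle of the strip carton, 48 mm up its z axis; it is 48 mm above the bench while it stands and 25.5 mm above it once it lies on its broad side
- carton_top (a point): centre of the strip carton's top end (95.5 mm up its z axis); this end comes to rest against the bumper bar
- reader: label reader, fixed: grey housing 46 deep, 120 wide, 62 mm high, dark window in front, black bumper bar (120 wide, 22 mm high) along the foot, front face 10 mm ahead of the housing. Origin: on the bench under the middle of the bar's front face. x points back into the housing, y along the bar. The carton starts with its centre 173-190 mm in front (-x), within 12 mm of the middle line
- bumper (a point): middle of the front face of the bumper bar, 11 mm above the bench; axes as the reader's
- slides_carton: bystander: another, lower and wider white carton, 66 x 121 x 76 mm (x, y, z), upright; origin at the centre of its underside; loose, to be left alone
- beaker: bystander: small clear plastic beaker, 52 mm across, 69 mm high, upright; origin at the centre of its underside; to be left alone
- green_cup: bystander: white specimen cup with a green lid, 62 mm across, 68 mm high, upright; origin at the centre of its underside; to be left alone
- oil_bottle: bystander: small brown bottle with a black cap, 29 mm across, 61 mm high, upright; origin at the centre of its underside; to be left alone
- timer: bystander: white bench timer near the front edge, right of the work, 48 x 66 x 52 mm, upright; origin at the centre of its underside; to be left alone
- petri_dish: bystander: clear petri dish, 60 mm across, 15 mm high; origin at the centre of its underside; to be left alone
Mind the look-alikes: they are no part of the job. Leave any brown or purple look-alike of the strip_carton alone.

How it is judged:
On the way:
1. the strip carton lies flat on its broad side, its top end towards the reader (angle between strip_carton's own x axis and vertical above 3 rad and height (world z) of carton_center below 0.032 m), for 0.2 s.
At the end, for the whole second after the job is handed in: the strip carton lies flat on its broad side (within 8 degrees) on the bench, at rest, its top end against the bumper bar (gap at the middle under 6 mm), square to it within 5 degrees and centred on it within 18 mm (all of step 1 and x of carton_top in the frame of bumper between -0.006 and 0.004 m and y of carton_top in the frame of bumper between -0.018 and 0.018 m and angle between the z axis of strip_carton and the x axis of bumper, either way round below 0.09 rad and linear speed of strip_carton below 0.02 m/s); the robot touches nothing.
It fails at once if the strip carton is lifted off the bench (height (world z) of carton_center above 0.066 m or (angle between strip_carton's own z axis and vertical above 1.35 rad and height (world z) of carton_center above 0.045 m)).
It fails at once if another loose thing is shifted by more than 20 mm or tipped (distance of any of slides_carton, beaker, green_cup, oil_bottle, timer, petri_dish from where it was at the start of the episode above 0.02 m or angle between any of slides_carton, beaker, green_cup, oil_bottle, timer's own z axis and vertical above 0.4 rad).
It also fails if it takes over 40 s, if anything falls off the work surface, if the arm or the gripper's body presses on something with over 40 N, if the wrist force passes 120 N, or if a joint passes its speed limit or range.

## Working session

There is one attempt and no reset: what is moved stays moved. The work goes in short steps, Python scripts to look and compute and a shell command to move; the robot and the scene stay as the last step left them, time stands still between calls to the robot, and variables do not carry over. Pictures are saved under pics/ and viewed, at most 10 in all, crops included, and the job is handed in when it is done.

```bash
mkdir -p pics
cat > h.py <<'E'
import numpy as np, cv2
from workcell import telemetry, grab_frame, calibration, bot, outline_of, landmark_of
def ray(cam,uv):
    c=calibration(cam);f=240/np.tan(np.radians(c['fovy'])/2);P=np.array(c['pose'])
    d=P[:3,:3]@np.array([(uv[0]-c['cx'])/f,(uv[1]-c['cy'])/f,1]);return P[:3,3],d
def onz(cam,uv,z):
    o,d=ray(cam,uv);return (o+d*(z-o[2])/d[2])[:2]
def proj(cam,p):
    c=calibration(cam);f=240/np.tan(np.radians(c['fovy'])/2);P=np.array(c['pose'])
    q=P[:3,:3].T@(np.array(p)-P[:3,3]);return [c['cx']+f*q[0]/q[2],c['cy']+f*q[1]/q[2]]
def shot(cam,n):
    im=grab_frame(cam);cv2.imwrite(f'pics/{n}.png',im[:,:,::-1]);return im
E
python3 - <<'E'
from h import *
np.set_printoptions(precision=3,suppress=True)
a=shot('top','t0');b=shot('side','s0')
for c in('top','side'):
    print(c,np.array(calibration(c)['pose'])[:3])
    for l in ['strip_carton','carton_center','carton_top','reader','bumper','slides_carton','beaker','green_cup','oil_bottle','timer','petri_dish']:
        z={'carton_center':.048,'carton_top':.0955,'bumper':.011}.get(l,0)
        print(l,[(round(r['score'],2),np.round(r['xy']),onz(c,r['xy'],z)) for r in landmark_of(l,c)[:3]])
s=telemetry.observe();print(s['clock'],s['position'],s['tool_rot'])
E
```

```text
top [[ 0.024 -0.981  0.194  0.26 ]
 [-1.    -0.021  0.016 -0.005]
 [-0.012 -0.194 -0.981  1.704]]
strip_carton [(0.91, array([264., 214.]), array([0.683, 0.201])), (0.9, array([188., 296.]), array([0.436, 0.409])), (0.79, array([228., 243.]), array([0.595, 0.302]))]
carton_center [(0.83, array([231., 288.]), array([0.455, 0.278])), (0.79, array([221., 240.]), array([0.594, 0.316])), (0.72, array([260., 212.]), array([0.676, 0.206]))]
carton_top [(0.97, array([360., 288.]), array([ 0.46 , -0.081])), (0.96, array([263., 208.]), array([0.678, 0.193])), (0.85, array([226., 285.]), array([0.458, 0.284]))]
reader [(0.69, array([350., 232.]), array([ 0.635, -0.055]))]
bumper [(0.82, array([347., 229.]), array([ 0.642, -0.045])), (0.3, array([300., 284.]), array([0.476, 0.087]))]
slides_carton [(0.94, array([299., 286.]), array([0.473, 0.092])), (0.63, array([361., 286.]), array([ 0.477, -0.087]))]
beaker [(0.77, array([306., 239.]), array([0.612, 0.074]))]
green_cup [(0.6, array([394., 251.]), array([ 0.582, -0.183]))]
oil_bottle [(0.5, array([386., 217.]), array([ 0.683, -0.16 ]))]
timer [
[... 746 characters left out ...]
, array([318., 231.]), array([ 0.636, -0.043]))]
bumper [(0.62, array([315., 230.]), array([ 0.641, -0.037]))]
slides_carton [(0.95, array([347., 305.]), array([0.474, 0.097]))]
beaker [(0.88, array([298., 271.]), array([0.619, 0.079]))]
green_cup [(0.88, array([365., 206.]), array([ 0.567, -0.174])), (0.26, array([298., 271.]), array([0.62, 0.08])), (0.21, array([390., 231.]), array([ 0.478, -0.137]))]
oil_bottle [(0.52, array([326., 190.]), array([ 0.683, -0.168]))]
timer [(0.63, array([425., 160.]), array([ 0.495, -0.399])), (0.23, array([396., 210.]), array([ 0.491, -0.203]))]
petri_dish [(0.54, array([396., 210.]), array([ 0.493, -0.204]))]
1.2 [0.272 0.563 0.231] [-3.142 -0.     2.691]
```

View pics/t0.png

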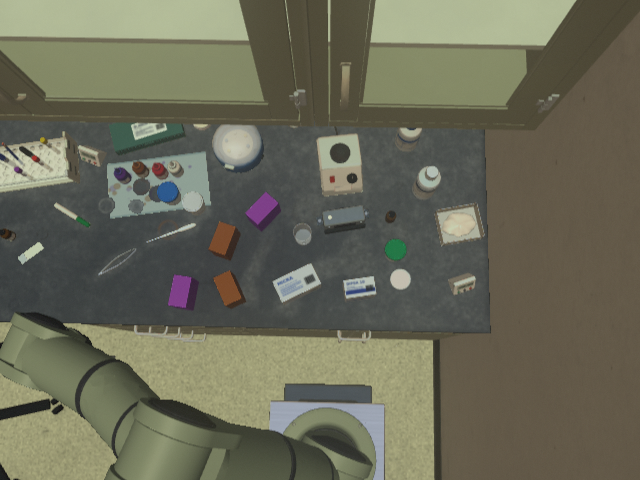

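View pics/s0.png

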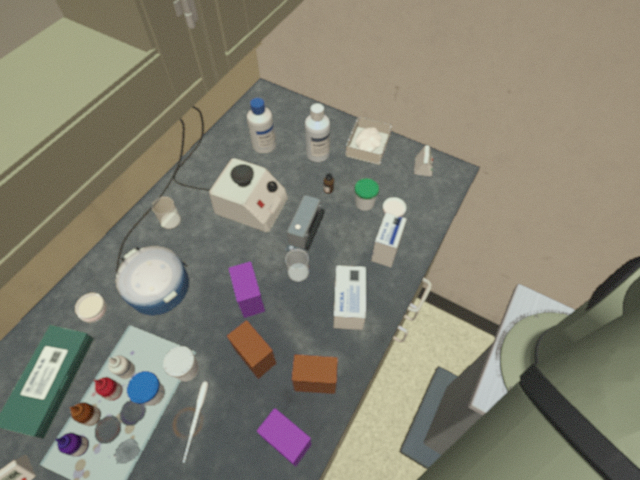

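Top picture: the candidates are the white/blue carton at (360,288) in front of the reader at (343,217), the wider slides_carton at (297,283), brown look-alikes at (223,240) and (229,289), and purple ones at (262,210) and (181,291). In the side picture the white/blue one is at (390,238). I choose the white/blue one and check it in a close crop.

Run:
```python
from h import *
np.set_printoptions(precision=3,suppress=True)
a=cv2.imread('pics/t0.png');b=cv2.imread('pics/s0.png')
A=cv2.resize(a[200:305,310:410],(400,420),interpolation=cv2.INTER_CUBIC)   # x4, off 310,200
B=cv2.resize(b[185:285,280:415][:, :],(400,296),interpolation=cv2.INTER_CUBIC)
B=cv2.resize(b[185:285,280:415],None,fx=2.9,fy=2.9,interpolation=cv2.INTER_CUBIC)
C=np.zeros((420,800,3),np.uint8);C[:,:400]=A;C[:B.shape[0],402:402+B.shape[1]]=B[:,:398]
cv2.imwrite('pics/c0.png',C)
for cam in('top','side'):
  grab_frame(cam)
  for l in('strip_carton','reader'):
    for r in outline_of(l,cam):
      m=r['region'];ys,xs=np.nonzero(m);print(cam,l,round(r['score'],2),r['rect'],m.sum(),cv2.minAreaRect(np.c_[xs,ys].astype(np.float32)))
```

```text
top strip_carton 0.96 [167.9, 275.8, 199.6, 311.1] 832 ((183.22540283203125, 291.5667419433594), (26.008583068847656, 33.11884307861328), 10.784297943115234)
top strip_carton 0.76 [246.4, 190.9, 282.9, 231.9] 810 ((263.01068115234375, 210.3099822998047), (25.684410095214844, 33.482330322265625), 43.02506637573242)
top strip_carton 0.67 [213.4, 272.6, 247.4, 310.2] 716 ((229.2586212158203, 289.10345458984375), (35.05882263183594, 21.402952194213867), 66.80140686035156)
top strip_carton 0.65 [342.1, 273.4, 376.8, 299.4] 702 ((359.3073425292969, 288.2535400390625), (21.663150787353516, 33.417999267578125), 82.23483276367188)
top strip_carton 0.65 [209.9, 219.5, 240.0, 259.4] 817 ((224.23077392578125, 239.84617614746094), (25.40526580810547, 34.058589935302734), 19.44003677368164)
top reader 0.82 [319.6, 204.8, 370.6, 233.9] 1024 ((342.9235534667969, 218.6768798828125), (23.12864875793457, 52.00642013549805), 82.40535736083984)
side strip_carton 0.97 [227.7, 262.0, 263.2, 316.6] 1286 ((246.0045928955078, 289.8486328125), (53.925621032714844, 24.999267578125), 73.3007583618164)
side strip_carton 0.84 [259.8, 408.8, 311.3, 464.7] 1566 ((284.52044677734375, 437.12646484375), (53.18328857421875, 31.004444122314453), 41.00908660888672)
side strip_carton 0.75 [226.4, 322.8, 276.5, 376.9] 1471 ((251.85366821289062, 348.81707763671875), (53.255252838134766, 29.360668182373047), 51.34019088745117)
side strip_carton 0.73 [371.7, 210.6, 405.7, 266.3] 1143 ((387.2884521484375, 239.17001342773438), (23.538434982299805, 50.84101486206055), 17.52556800842285)
side reader 0.57 [287.1, 197.0, 320.2, 250.0] 1325 ((303.6293029785156, 224.69830322265625), (28.23088836669922, 57.774837493896484), 23.198591232299805)
```

View pics/c0.png

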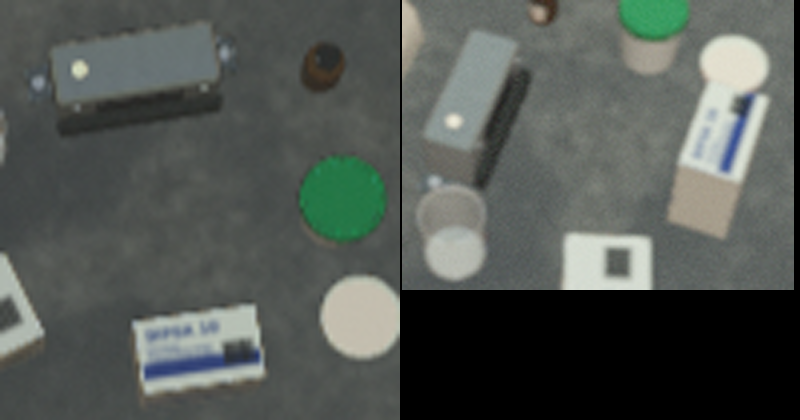

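The crop shows the upright white/blue carton, top face corners at crop pixels (133,322),(253,306),(265,372),(143,393), facing the reader's black bar with its foot line (60,133)-(220,108). So it is the right one.

Run:
```python
from h import *
np.set_printoptions(precision=4,suppress=True)
f=lambda p,z,:onz('top',(310+(p[0]+.5)/4-.5,200+(p[1]+.5)/4-.5),z)
def fs(p,z): return onz('side',(280+(p[0]-402)/2.9,185+p[1]/2.9),z)
def show(n,P):
    P=np.array(P);print(n,P.round(4).tolist(),'mean',P.mean(0),'len',np.linalg.norm(P-np.roll(P,-1,0),axis=1))
    for i in range(len(P)-1):
        d=P[i+1]-P[i];print('  ang',np.arctan2(d[1],d[0]))
show('hous',[f(p,.062) for p in[(52,46),(215,22),(220,80),(57,103)]])
show('bar',[f(p,0) for p in[(60,133),(221,108)]])
show('cart',[f(p,.0955) for p in[(133,320),(253,306),(265,371),(144,391)]])
show('cartS',[fs(p,.0955) for p in[(678,160),(714,82),(769,95),(737,182)]])
show('housS',[fs(p,.062) for p in[(427,133),(465,33),(518,40),(474,147)]])
b=0
```

```text
hous [[0.6803, 0.0268], [0.7004, -0.0889], [0.658, -0.0929], [0.6388, 0.0223]] mean [ 0.6694 -0.0332] len [0.1175 0.0426 0.1168 0.0418]
  ang -1.399069654272048
  ang -3.0473250078091523
  ang 1.7359310655908176
bar [[0.6306, 0.0206], [0.6519, -0.0972]] mean [ 0.6412 -0.0383] len [0.1197 0.1197]
  ang -1.391684019518379
cart [[0.4805, -0.0337], [0.492, -0.1153], [0.4477, -0.1238], [0.4322, -0.042]] mean [ 0.4631 -0.0787] len [0.0824 0.0451 0.0832 0.049 ]
  ang -1.431391122251097
  ang -2.9523966746407266
  ang 1.757542865400332
cartS [[0.4797, -0.0364], [0.4878, -0.1172], [0.4439, -0.1281], [0.4314, -0.0416]] mean [ 0.4607 -0.0808] len [0.0812 0.0452 0.0874 0.0486]
  ang -1.4715827472461351
  ang -2.897544434091283
  ang 1.7148196813580479
housS [[0.6757, 0.0247], [0.7023, -0.0779], [0.659, -0.0945], [0.6353, 0.0168]] mean [ 0.6681 -0.0327] len [0.106  0.0463 0.1138 0.0412]
  ang -1.3172075762956936
  ang -2.7745697654562873
  ang 1.7807251416874839
```

```bash
python3 -m inch '[[-0.0265,-0.0353,0,0,0,0,0.45],[-0.0265,-0.0353,0,0,0,0,0.45],[-0.0265,-0.0353,0,0,0,0,0.45],[-0.0265,-0.0353,0,0,0,0,0.45],[-0.0265,-0.0353,0,0,0,0,0.45]]'; python3 -m inch '[[-0.0265,-0.0353,0,0,0,0,0.45],[-0.0265,-0.0353,0,0,0,0,0.45],[-0.0265,-0.0353,0,0,0,0,0.45],[-0.0265,-0.0353,0,0,0,0,0.45],[-0.0265,-0.0353,0,0,0,0,0.45]]'
python3 -c "
from h import *
s=telemetry.observe();print(s)"
```

```text
clock: 2.0
position: [0.3148, 0.3442, 0.2314]
tool_rot: [3.141, 0.0, 2.691]
force: [1.7, -0.2, 0.4]
grip_width: 0.0473
finger_force: 0.0
clock: 2.5
position: [0.3571, 0.1277, 0.2316]
tool_rot: [3.141, 0.0, 2.691]
force: [1.5, 0.3, 0.8]
grip_width: 0.0469
finger_force: 0.0
{'clock': 2.5, 'qpos': array([-0.61442289,  0.12365831,  0.12578149,  2.19938932, -0.02138442,
        0.81880982,  0.64510107]), 'qd': array([ 0.73195964, -0.15246496,  0.38932495,  0.19436422, -0.04585888,
       -0.04083612,  1.14459816]), 'joint_efforts': array([-1.06385297e+01, -4.44195914e+01, -2.37421945e+00, -3.07110250e+01,
        3.10324389e-02,  3.96970399e-01, -4.04273942e+00]), 'position': array([0.35710483, 0.12769413, 0.2315619 ]), 'tool_rot': array([3.14084893e+00, 3.65618018e-04, 2.69089313e+00]), 'force': array([1.53043893, 0.31447265, 0.84499456]), 'moment': array([ 0.00141468, -0.07059532, -0.03023265]), 'finger_force': 0.0, 'grip_width': 0.04691812704691192}
```

```bash
python3 -m inch '[[-0.0265,-0.0353,0,0,0,0,0.45],[-0.0265,-0.0353,0,0,0,0,0.45],[-0.0265,-0.0353,0,0,0,0,0.45],[-0.0265,-0.0353,0,0,0,0,0.45],[-0.0265,-0.0353,0,0,0,0,0.45]]'; for i in 1 2; do :; done; python3 -m inch '[[0,0,0,0,0,0.149,0.45],[0,0,0,0,0,0.149,0.45],[0,0,0,0,0,0.149,0.45],[0,0,0,0,0,0.149,0.45],[0,0,0,0,0,0.149,0.45]]';python3 -m inch '[[0,0,0,0,0,0.149,0.45],[0,0,0,0,0,0.149,0.45],[0,0,0,0,0,0.149,0.45],[0,0,0,0,0,0.149,0.45],[0,0,0,0,0,0.149,0.45]]';python3 -m inch '[[0,0,0,0,0,0.149,0.45],[0,0,0,0,0,0.149,0.45],[0,0,0,0,0,0.149,0.45],[0,0,0,0,0,0.149,0.45],[0,0,0,0,0,0.149,0.45]]';python3 -m inch '[[0,0,0,0,0,0.149,0.45],[0,0,0,0,0,0.149,0.45],[0,0,0,0,0,0,0.45]]'
```

```text
clock: 3.0
position: [0.3995, -0.0891, 0.2317]
tool_rot: [3.141, 0.001, 2.691]
force: [0.8, 0.3, -0.5]
grip_width: 0.047
finger_force: 0.0
clock: 3.5
position: [0.3995, -0.0873, 0.2314]
tool_rot: [3.141, 0.0, 1.94]
force: [0.3, -0.7, -0.0]
grip_width: 0.0469
finger_force: 0.0
clock: 4.0
position: [0.3995, -0.0872, 0.2314]
tool_rot: [3.141, -0.0, 1.195]
force: [0.2, -0.2, -0.6]
grip_width: 0.0468
finger_force: 0.0
clock: 4.5
position: [0.3995, -0.0872, 0.2314]
tool_rot: [3.142, -0.0, 0.45]
force: [0.4, -0.8, 0.4]
grip_width: 0.047
finger_force: 0.0
clock: 4.8
position: [0.3995, -0.0871, 0.2314]
tool_rot: [3.141, -0.0, 0.155]
force: [-0.7, -0.5, -0.4]
grip_width: 0.0471
finger_force: 0.0
```

```bash
python3 -m inch '[[0,0,0.04,0,0,0,0.45],[0,0,0.04,0,0,0,0.45],[0,0,0.04,0,0,0,0.45],[0,0,0.028,0,0,0,0.45],[0,0,0,0,0,0,0.45]]'; python3 -m inch '[[0.01,0,0,0,0,0,0.45],[0.008,0,0,0,0,0,0.45],[0.006,0,0,0,0,0,0.45],[0.006,0,0,0,0,0,0.45],[0.006,0,0,0,0,0,0.45]]'
python3 - <<'E'
from h import *
a=shot('top','t1');b=shot('side','s1')
A=cv2.resize(a[200:320,300:420],(400,400),interpolation=cv2.INTER_CUBIC);B=cv2.resize(b[180:300,280:420],(400,343),interpolation=cv2.INTER_CUBIC)
C=np.zeros((400,800,3),np.uint8);C[:,:400]=A;C[:343,400:]=B;cv2.imwrite('pics/c1.png',C[:,:,::-1])
E
```

```text
clock: 5.3
position: [0.3978, -0.0873, 0.0811]
tool_rot: [-3.141, 0.005, 0.161]
force: [-0.1, -0.5, 0.7]
grip_width: 0.0469
finger_force: 0.0
clock: 5.8
position: [0.4358, -0.0813, 0.0838]
tool_rot: [3.142, -0.001, 0.159]
force: [-0.8, 0.1, 1.1]
grip_width: 0.0466
finger_force: 0.2
```

View pics/c1.png

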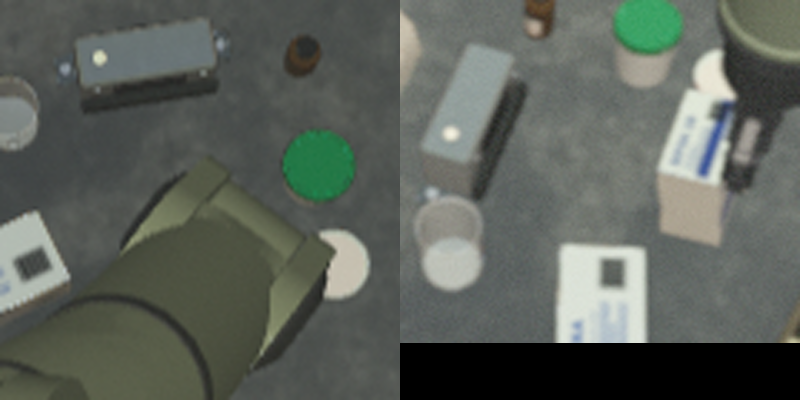

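The side crop shows the fingers against the top of the carton's -x face, with the carton starting to tip towards the reader. I push on.

```bash
python3 -m inch '[[0.007,0,0,0,0,0,0.45],[0.007,0,0,0,0,0,0.45],[0.007,0,0,0,0,0,0.45],[0.007,0,0,0,0,0,0.45],[0.007,0,0,0,0,0,0.45]]'; python3 -m inch '[[0.007,0,0,0,0,0,0.45],[0.004,0,0,0,0,0,0.45],[0,0,0,0,0,0,0.45],[0,0,0,0,0,0,0.45],[0,0,0,0,0,0,0.45]]'
python3 - <<'E'
from h import *
b=shot('side','s2')
B=cv2.resize(b[180:300,280:420],(560,480),interpolation=cv2.INTER_CUBIC)
cv2.imwrite('pics/c2.png',B[:,:,::-1])
E
```

```text
clock: 6.4
position: [0.4702, -0.076, 0.0833]
tool_rot: [3.142, 0.0, 0.158]
force: [-0.1, 0.7, -0.0]
grip_width: 0.0469
finger_force: 0.0
clock: 6.9
position: [0.4801, -0.0745, 0.0833]
tool_rot: [-3.142, 0.0, 0.158]
force: [0.4, -0.1, -0.4]
grip_width: 0.047
finger_force: 0.0
```

View pics/c2.png

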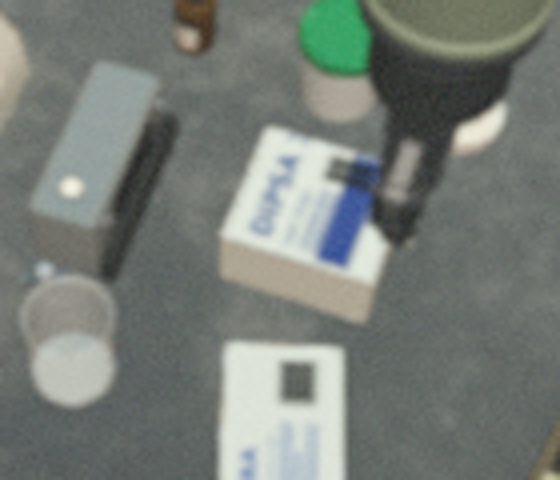

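The carton lies flat, top end to the reader: crop corners (268,127),(222,235) at the top end, near rear corner about (370,290). I measure its pose, and back off and lower.

```bash
python3 -m inch '[[-0.02,0,0,0,0,0,0.45],[-0.022,0,0,0,0,0,0.45],[0,0,0.03,0,0,0,0.45],[0,0,0.033,0,0,0,0.45],[0,0,0,0,0,0,0.45]]'
python3 - <<'E'
from h import *
np.set_printoptions(precision=4,suppress=True)
b=shot('side','s3');t=shot('top','t3')
f=lambda p,z:onz('side',(280+(p[0]+.5)/4-.5,180+(p[1]+.5)/4-.5),z)
P=[f(p,.051) for p in[(268,127),(222,235),(370,290)]];print(P)
d=P[0]-P[1];print('yaw from end',np.arctan2(d[1],d[0])+np.pi/2,np.linalg.norm(d)); d=P[1]-P[2];print('yaw from side',np.arctan2(d[1],d[0]),np.linalg.norm(d))
for c,z in(('side',.0255),('top',.0255)):
  for l in('carton_top','carton_center'):
    print(c,l,[(round(r['score'],2),onz(c,r['xy'],z)) for r in landmark_of(l,c)])
A=cv2.resize(t[200:300,310:410],(400,400),interpolation=cv2.INTER_CUBIC);B=cv2.resize(b[180:280,280:380],(400,400),interpolation=cv2.INTER_CUBIC)
cv2.imwrite('pics/c3.png',np.hstack([A,B])[:,:,::-1])
E
```

```text
clock: 7.45
position: [0.4372, -0.0809, 0.0181]
tool_rot: [-3.14, 0.004, 0.157]
force: [0.6, 0.1, 0.2]
grip_width: 0.0473
finger_force: 0.0
[array([ 0.5866, -0.1015]), array([ 0.5727, -0.0189]), array([ 0.4793, -0.0298])]
yaw from end 0.16600014490694126 0.08378816754122331
yaw from side 0.11596342344756595 0.09407891656389462
side carton_top [(0.93, array([ 0.5835, -0.0655])), (0.76, array([0.6122, 0.2876])), (0.73, array([ 0.6325, -0.0294])), (0.67, array([0.7065, 0.1695])), (0.66, array([ 0.6772, -0.1497])), (0.65, array([0.4607, 0.2624])), (0.64, array([0.4468, 0.4031]))]
side carton_center [(0.96, array([0.4447, 0.4093])), (0.91, array([0.5917, 0.2919])), (0.86, array([ 0.5378, -0.0671])), (0.86, array([0.6883, 0.1935])), (0.8, array([0.4535, 0.2712]))]
top carton_top [(0.94, array([0.6053, 0.3134])), (0.85, array([0.4606, 0.288 ])), (0.7, array([0.702 , 0.2038])), (0.68, array([0.4578, 0.424 ])), (0.53, array([ 0.591 , -0.0577]))]
top carton_center [(0.8, array([0.6797, 0.204 ])), (0.76, array([0.5929, 0.3167])), (0.72, array([0.4469, 0.4247])), (0.6, array([0.4549, 0.288 ]))]
```

View pics/c3.png

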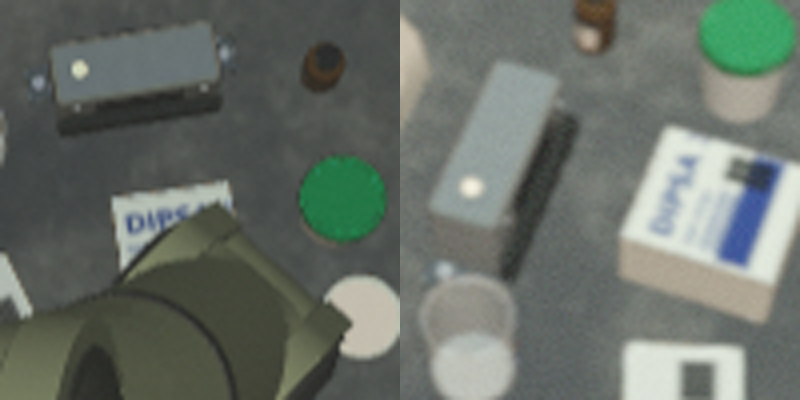

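```bash
python3 -m inch '[[0.012,0,0,0,0,0,0.45],[0.012,0,0,0,0,0,0.45],[0.010,0,0,0,0,0,0.45],[0.006,0,0,0,0,-0.005,0.45],[0.006,0,0,0,0,-0.005,0.45]]'; python3 -m inch '[[0.007,-0.0018,0,0,0,-0.004,0.45],[0.007,-0.0018,0,0,0,-0.004,0.45],[0.007,-0.0018,0,0,0,0,0.45],[0.007,-0.0018,0,0,0,0,0.45],[0,0,0,0,0,0,0.45]]'
python3 - <<'E'
from h import *
np.set_printoptions(precision=4,suppress=True)
f=lambda p,z,:onz('top',(310+(p[0]+.5)/4-.5,200+(p[1]+.5)/4-.5),z)
P=[f((113,196),.051),f((230,181),.051)];d=P[1]-P[0];print('old',P,np.mean(P,0),np.arctan2(d[1],d[0])+np.pi/2)
b=shot('side','s4');t=shot('top','t4')
A=cv2.resize(t[200:300,310:410],(400,400),interpolation=cv2.INTER_CUBIC);B=cv2.resize(b[180:280,280:380],(400,400),interpolation=cv2.INTER_CUBIC)
cv2.imwrite('pics/c4.png',np.hstack([A,B])[:,:,::-1])
E
```

```text
clock: 8.25
position: [0.4846, -0.0736, 0.0202]
tool_rot: [3.142, 0.001, 0.168]
force: [-2.3, -0.4, 2.7]
grip_width: 0.0469
finger_force: 0.9
clock: 8.75
position: [0.5116, -0.0612, 0.0203]
tool_rot: [3.141, -0.001, 0.177]
force: [-0.2, 0.6, 0.1]
grip_width: 0.0468
finger_force: 0.0
old [array([ 0.5747, -0.0188]), array([ 0.5873, -0.1014])] [ 0.581  -0.0601] 0.15156353236557374
```

View pics/c4.png

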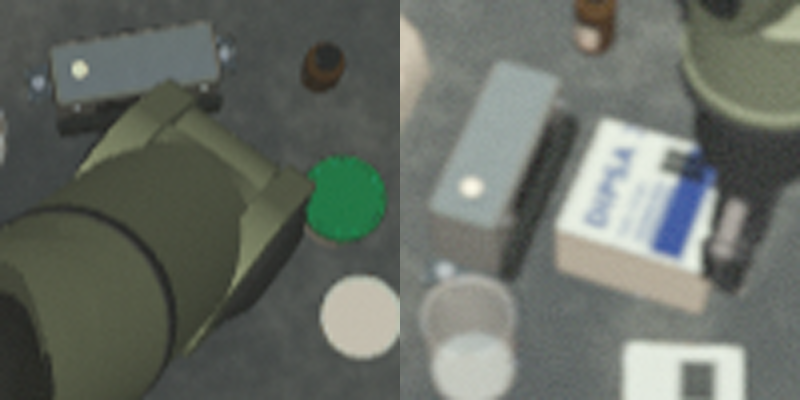

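The side crop shows the carton sliding with the fingers behind it; its top end's upper corners are at (200,119) and (158,222) of the right crop.

```bash
cat > m.py <<'E'
from h import *
import sys
def meas(a,b):
    f=lambda p,z:onz('side',(280+(p[0]+.5)/4-.5,180+(p[1]+.5)/4-.5),z)
    P=[f(a,.051),f(b,.051)];m=np.mean(P,0);d=P[0]-P[1];y=np.arctan2(d[1],d[0])+np.pi/2
    r=m-np.array([.640,-.0385]);c,s=np.cos(.174),np.sin(.174)
    print(P,m,'yaw',y,'len',np.linalg.norm(d),'reader frame',c*r[0]+s*r[1],-s*r[0]+c*r[1])
E
python3 -c "
from m import *
meas((268,127),(222,235));meas((200,119),(158,222))"
```

```text
[array([ 0.58658791, -0.10150245]), array([ 0.57274285, -0.01886607])] [ 0.57966538 -0.06018426] yaw 0.16600014490694126 len 0.08378816754122331 reader frame -0.06317762464369 -0.01091149866165981
[array([ 0.62599334, -0.08547661]), array([ 0.61036309, -0.0074604 ])] [ 0.61817822 -0.0464685 ] yaw 0.19772839716457558 len 0.07956653402439325 reader frame -0.022871808984901078 -0.004070320550981775
```

```bash
python3 -m inch '[[0.006,-0.0014,0,0,0,0,0.45],[0.006,-0.0014,0,0,0,0,0.45],[0.004,-0.001,0,0,0,0,0.45],[0.003,0,0,0,0,0,0.45],[0,0,0,0,0,0,0.45]]'; python3 -m inch '[[0.002,0,0,0,0,0,0.45],[0.002,0,0,0,0,0,0.45]]';python3 -m inch '[[0.0015,0,0,0,0,0,0.45]]'
```

```text
clock: 9.35
position: [0.5291, -0.0546, 0.0203]
tool_rot: [3.141, -0.0, 0.176]
force: [-0.4, 0.8, 0.7]
grip_width: 0.0469
finger_force: 0.0
clock: 9.55
position: [0.5323, -0.0542, 0.0203]
tool_rot: [-3.141, 0.001, 0.176]
force: [-16.5, -4.6, 6.0]
grip_width: 0.0467
finger_force: 8.6
clock: 9.65
position: [0.5322, -0.0542, 0.0201]
tool_rot: [-3.141, 0.003, 0.175]
force: [-19.4, -3.7, 15.9]
grip_width: 0.0471
finger_force: 9.9
```

The force rises to 19 N, so the carton is against the bar. I back off, lift and look.

```bash
python3 -m inch '[[-0.01,0,0,0,0,0,0.45],[-0.02,0,0,0,0,0,0.45],[-0.03,0,0,0,0,0,0.45],[-0.03,0,0,0,0,0,0.45],[-0.02,0,-0.03,0,0,0,0.45]]'; python3 -m inch '[[0,0,-0.045,0,0,0,0.45],[0,0,-0.045,0,0,0,0.45],[-0.02,0.03,-0.03,0,0,0,0.45],[-0.02,0.045,0,0,0,0,0.45],[-0.02,0.045,0,0,0,0,0.45]]'
python3 - <<'E'
from h import *
b=shot('side','s5');t=shot('top','t5')
A=cv2.resize(t[200:300,310:410],(400,400),interpolation=cv2.INTER_CUBIC);B=cv2.resize(b[180:280,280:380],(400,400),interpolation=cv2.INTER_CUBIC)
cv2.imwrite('pics/c5.png',np.hstack([A,B])[:,:,::-1])
for l in ['slides_carton','beaker','green_cup','oil_bottle','timer','petri_dish']:print(l,[(round(r['score'],2),onz('side',r['xy'],0).round(3)) for r in landmark_of(l,'side')[:1]])
E
```

```text
clock: 10.15
position: [0.4225, -0.0734, 0.0489]
tool_rot: [-3.141, 0.004, 0.175]
force: [0.9, 0.2, 2.1]
grip_width: 0.047
finger_force: 0.0
clock: 10.65
position: [0.3879, -0.2023, 0.1713]
tool_rot: [3.141, -0.003, 0.179]
force: [1.6, -0.2, -0.3]
grip_width: 0.0469
finger_force: 0.0
slides_carton [(0.81, array([0.47 , 0.088]))]
beaker [(0.97, array([0.617, 0.074]))]
green_cup []
oil_bottle [(0.63, array([ 0.673, -0.163]))]
timer [(0.61, array([ 0.491, -0.394]))]
petri_dish []
```

View pics/c5.png

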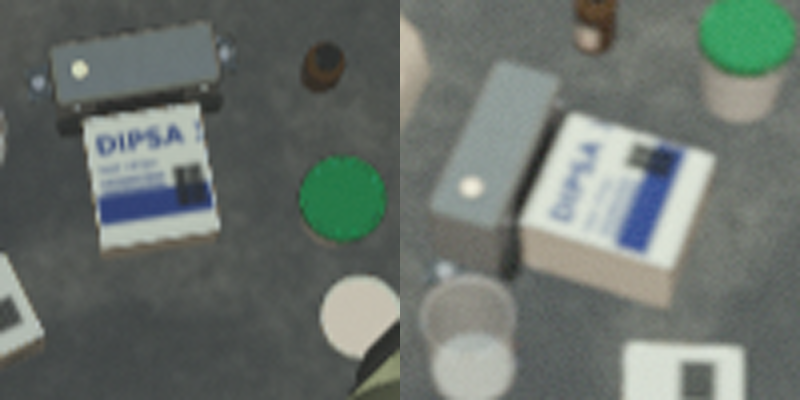

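The carton lies flat against the bar: top-crop end corners are (83,118),(203,102), rear (219,232),(101,248), and the bystanders haven't moved. A numeric check follows.

```bash
python3 -c "
from m import *
meas((172,113),(122,220))
f=lambda p,z:onz('top',(310+(p[0]+.5)/4-.5,200+(p[1]+.5)/4-.5),z)
P=[f(p,.051) for p in[(83,118),(203,102),(219,232),(101,248)]]
m=(P[0]+P[1])/2;r=m-np.array([.640,-.0385]);c,s=np.cos(.174),np.sin(.174);print(m,c*r[0]+s*r[1],-s*r[0]+c*r[1])
for i,j in((1,0),(2,3)):d=P[i]-P[j];print(np.arctan2(d[1],d[0])+np.pi/2)
for i,j in((0,3),(1,2)):d=P[i]-P[j];print(np.arctan2(d[1],d[0]))
H=[f(p,.062) for p in[(52,46),(215,22),(220,80),(57,103)]]
for i,j in((1,0),(2,3)):d=H[i]-H[j];print('h',np.arctan2(d[1],d[0])+np.pi/2)
"
```

```text
[array([ 0.64331678, -0.08062889]), array([0.62972869, 0.00221487])] [ 0.63652273 -0.03920701] yaw 0.16257302785039607 len 0.08395072594152371 reader frame -0.0035471594559476124 -9.43416477806792e-05
[ 0.6375188  -0.03893868] -0.002519678679616269 -2.505261863569271e-06
0.1571978153487401
0.15862947813103778
0.15609671089809463
0.1314168594289731
h 0.17172667252284857
h 0.16513473879592078
```

```bash
python3 -c "
from h import *
print(bot.job_done())"
```

```text
the job is handed in; nothing more can be done
None
```

The job is handed in, with no verdict returned: the strip carton lies flat with its top end against the bumper bar, by my last camera measurement centred within about 1 mm and square within about 0.02 rad, and the bystanders looked unmoved.

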